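# Load a slide holder under the spring clip of a viewing stage

### The job

Load the white slide holder with the red tab into the aluminium viewing stage. With one fingertip press the stage's blue thumb bar and hold it down so that the clip's yellow foot rises, and meanwhile with the other fingertip push the holder by its red tab along its track, under the foot, until it is fully home against the end stop; then let go so that the foot comes down on the holder. Only press and push: do not lift or tip the holder, and leave everything else where it is.

Things in the scene. Friction and masses are not known exactly. Their poses are not given: they have to be found in the camera images.
- stage: Fixed aluminium plate 150 (x) x 160 (y) x 12 mm; origin at the centre of its underside. +x: push direction; +y: from the track to the thumb bar. The holder's track runs along x on the plate's top, centre line y = -20, between dark rails 53 mm apart, 5 mm high, x = -68 to 60. A dark end stop 12 mm high has its near face at x = 55. The clip's hinge lies along x at y = 16, z = 26.
- holder: Loose white plate 45 (x) x 50 (y) x 5 mm, about 0.06 kg, amber round window. Upright red push tab along its rear (-x) edge: 5 mm thick, 40 wide, top 24 above the underside; push its outer face, at x = -22.5. Origin at the centre of the underside. Lies in the track, x along the stage's x (1.5 mm side play), starting in front of (-x of) the yellow foot.
- home (a point): Point on the track floor where the holder's origin lies when it is fully home against the end stop (stage x = 32.5, y = -20, z = 12 mm).
- clip (a joint): Spring clip angle, a see-saw hinged along stage x: 0 at rest (foot down, 1.5 mm above the track floor, blocking the holder), 0.55 rad at its stop, thumb bar fully pressed. The holder passes under the foot above 0.17 (hold 0.25 or more); let go on the holder it reads about 0.14. It springs back; the bar takes about 3 N at rest, 7 N fully pressed.
- thumb_bar (a point): Middle of the top face of the blue thumb bar, a sloping plate 95 mm long (stage x = -66 to 29, y = 20 to 60). Press anywhere along it; a fingertip may slide along it. The point moves with the clip: stage y = 44, z = 35 mm at rest, about 16 mm lower fully pressed.
- clip_foot (a point): Middle of the underside of the clip's yellow foot, 18 (x) x 8 (y) mm, which stands over the track at stage x = 33 to 51, y = -14 to -6; it rises about 15 mm when the thumb bar is fully pressed. The yellow arm above it joins the hinge.
- spare_holder: Another slide holder, same shape and size but with a green tab, on the table beside the stage. Leave alone. Origin at the centre of its underside.
- dish: Shut petri dish, 92 mm across, 14 mm high, beyond the stage. Leave alone. Origin at the centre of its underside.
- dish_stack: Stack of five petri dishes, 92 mm across, 70 mm high, far left. Leave alone. Origin at the centre of its underside.
- steel_cup: Small open steel cup, 56 mm across, 55 mm high, left of the stage. Leave alone. Origin at the centre of its underside.
- pump_bottle: White pump bottle, 76 mm across, 205 mm high, at the left. Leave alone. Origin at the centre of its underside.
- loop_packet: Flat paper packet of blue loops, 100 x 170 x 7 mm, at the right. Leave alone. Origin at the centre of its underside.
- tip_box: Blue box with grey lid, 84 x 119 x 53 mm, far right. Leave alone. Origin at the centre of its underside.
There are look-alikes about, which are no part of the job. Leave any green or purple look-alike of the stage alone.

How it is judged:
By the outcome, as a careful person would: the job done as asked, in the order asked, and still so for the second after the job is handed in, with the robot touching nothing.
It also fails if it takes over 42 s, if anything falls off the work surface, if the arm or the gripper's body presses on something with over 40 N, if the wrist force passes 120 N, or if a joint passes its speed limit or range.

### The arm

A 6-joint arm with a two-finger parallel gripper is mounted at the origin on the work surface. World frame = base frame: x ahead of the robot, y to its left, z up, the work surface at z = 0. Lengths are in m, angles in rad, forces in N, time in s.
With the tool pointing down it reaches from about 0.25 to 0.775 m from the base axis. Payload 4 kg.
Tool frame: the origin (TCP) lies midway between the tips of the shut fingers; the grasp point (between the pads) lies grip_point_offset behind it (grip_point_offset is the distance from the TCP to the grasp point, in m); z points along the fingers, y is the line along which they close (so a half turn about z gives the same grasp; the last joint's range is limited). The gripper opens to 94 mm and grips with 3 to 60 N. Pads are 16 mm wide; open, the fingers measure 119 mm over their backs; the gripper's body (75 mm by 177 mm) begins 78 mm behind the grasp point.
Start: joints at [-0.103, 0.087, 1.371, -0, 1.684, -0.103], TCP at [0.55, -0, 0.171] pointing down, gripper open.
Joint ranges: [-3.1, 3.1], [-0.76, 2.03], [0.27, 2.55], [-1.08, 4.22], [0.17, 2.65], [-2.57, 2.57]. Speed limits (rad/s): [2.79, 2.79, 3.14, 3.14, 3.14, 3.14].

### API

Orientations are given as [roll, pitch, yaw] about the fixed x, y, z axes, in that order (R = Rz(yaw) Ry(pitch) Rx(roll)).
In Python, from bench import * gives the robot as it stands. The module is installed in compiled form; this text tells all that it offers.
- The arm moves only by the tool apply_moves, never from a script. Its argument "commands" is a list of rows, each a list of 7 numbers: the turn, a rotation vector about the world's x, y, z in rad, then the shift along the world's x, y, z in m, then the opening in per cent of the stroke, from 0 (shut) to 100 (fully open). In form: [[ax, ay, az, x, y, z, jaw], ...]. A call has exactly 5 rows; each row is the pose to reach, as a shift and turn from the pose commanded when the call began; what a row does not reach only later rows make up. A row lasts 1/10 s, in which the tool goes at most 50 mm and 8.59 degrees, less where a joint would pass 70% of its speed; a pose out of reach is approached as far as the arm can. A call with a gripper value outside its range is refused whole. The fingers move at their own pace and stop on an object; the grip force is fixed at half the most. Time passes only in rows, so rows that repeat a pose let the fingers close, or fill a call up. It gives the time, the measured TCP pose, the force, the opening and the grip force at its end, in the units of the state.
- get_obs(): the state, without advancing time (a new reading comes with each control period).
- snapshot(name): name is "scene" or "side" or "wrist"; returns a dict with "pixels" (420x560x3 uint8, red, green, blue), "vertical_fov" (degrees; the focal length in pixels is half the picture's height over the tangent of half this angle, whatever the lens; pixels are square), "cx", "cy" (the principal point, pixels), "k1" (the pictures are not rectified: a ray, as slopes to the right and down, at radius r is drawn at 1 + k1 r^2 times it, then the intrinsics apply), "rvec" (rotation vector, rad) and "tvec" (3), from world to camera coordinates, as OpenCV has them. Camera axes: x right, y down, z forward; pixel columns grow to the right and rows downward; lengths in m; the calibration is good to about 2 mm. A picture is of the moment at which its call begins. There is no depth.
- close_job(): hands the job in; it is judged then, once.
Trained networks look in the newest picture that a camera, given by its name, has taken for a name from the list of things; names that differ only in an ending like _2 or _b are one class to them, and where a whole thing is asked for, a point or a joint stands for the part that bears it (a point fixed in the world has none). Each returns a list of dicts, best first, with "score" (0 to 1); they miss things now and then, are a little off and sometimes report something else, mostly with a low value. They report only what shows in the picture. A call takes as long as a camera call. They do not tell look-alikes from the thing itself.
- masks_of(camera, query): "mask" (420x560 bool, what is visible of it) and "extent" ([left, top, right, bottom] in pixels, round what is visible of it).
- place_of(camera, query): "pixel" ([column, row] in pixels: a listed point, or the origin of a listed thing).
The state is a dict: "time": time; "joint_positions": joint angles; "qvel": joint speeds; "joint_torque": joint torques, N m; "tool_pos": TCP position; "ee_rot": TCP orientation; "wrist_force": force on the tool from outside, world axes, zero at the start; "wrist_torque": the same for the moment, N m; "width": finger opening in m; "finger_force": force on a finger pad.
Only numpy, scipy, OpenCV 4.12 (cv2) and the standard library are available. Lean on these libraries where they do the work, as an engineer would, in place of code of your own. Each camera call takes 0.05 s, during which the arm holds its last target. There are 200 camera calls.

## Working session

There is one attempt and no reset: what is moved stays moved. The work goes in short steps, Python scripts to look and compute and a tool call to move; the robot and the scene stay as the last step left them, time stands still between calls to the robot, and variables do not carry over. Pictures are saved under pics/ and viewed, at most 10 in all, crops included, and the job is handed in when it is done.

Besides the shell and the picture viewer there is one more tool, called after "Emit:" by a JSON object that holds its "api" and its "payload". apply_moves: Moves the arm, as the interface text tells. Its arguments: {"type":"object","properties":{"commands":{"type":"array"}},"required":["commands"]}

```bash
mkdir -p pics
cat > h.py <<'E'
from bench import *
import numpy as np, cv2
def snap(c,name=None):
    s=snapshot(c)
    if name: cv2.imwrite(f'pics/{name}.png',s['pixels'][:,:,::-1])
    return s
def K(s):
    f=210/np.tan(np.radians(s['vertical_fov'])/2); return f
def ray(s,px):
    f=K(s); d=np.array([(px[0]-s['cx'])/f,(px[1]-s['cy'])/f]); u=d.copy()
    for _ in range(20): u=d/(1+s['k1']*(u@u))
    R=cv2.Rodrigues(np.array(s['rvec'],float))[0]; t=np.array(s['tvec'],float)
    return -R.T@t, R.T@np.array([u[0],u[1],1])
def onz(s,px,z):
    o,d=ray(s,px); return o+d*(z-o[2])/d[2]
def proj(s,P):
    R=cv2.Rodrigues(np.array(s['rvec'],float))[0]; c=np.atleast_2d(P)@R.T+np.array(s['tvec'],float)
    u=c[:,:2]/c[:,2:]; u=u*(1+s['k1']*(u**2).sum(1,keepdims=True))
    return u*K(s)+[s['cx'],s['cy']]
E
python3 - <<'E'
from h import *
a={c:snap(c,c+'0') for c in ['scene','side','wrist']}
cv2.imwrite('pics/ss.png',np.hstack([cv2.resize(a[c]['pixels'],(400,300),interpolation=cv2.INTER_AREA) for c in ['scene','side']])[:,:,::-1])
for c in a:
  print(c, ray(a[c],(280,210)))
  for q,z in [('stage',0),('holder',.012),('home',.012),('thumb_bar',.035),('clip_foot',.0135),('spare_holder',0)]:
    print(c,q,[(round(d['score'],2),np.round(d['pixel']),np.round(onz(a[c],d['pixel'],z),3)) for d in place_of(c,q)[:3]])
E
```

```text
scene (array([ 1.49865784, -0.57104146,  0.9729343 ]), array([-0.64969488,  0.39161915, -0.65180506]))
scene stage [(0.93, array([203., 185.]), array([ 0.32 , -0.126,  0.   ])), (0.67, array([328., 161.]), array([0.399, 0.261, 0.   ])), (0.62, array([290., 219.]), array([0.573, 0.019, 0.   ]))]
scene holder [(0.7, array([284., 215.]), array([0.564, 0.006, 0.012]))]
scene home [(0.83, array([326., 165.]), array([0.427, 0.235, 0.012])), (0.78, array([286., 219.]), array([0.581, 0.   , 0.012])), (0.59, array([200., 191.]), array([ 0.359, -0.149,  0.012]))]
scene thumb_bar [(0.92, array([342., 147.]), array([0.4  , 0.312, 0.035])), (0.8, array([218., 166.]), array([ 0.3  , -0.066,  0.035])), (0.69, array([ 88., 258.]), array([ 0.49 , -0.503,  0.035]))]
scene clip_foot [(0.98, array([291., 222.]), array([0.599, 0.006, 0.013])), (0.66, array([205., 188.]), array([ 0.354, -0.134,  0.013])), (0.58, array([325., 165.]), array([0.427, 0.23 , 0.013]))]
scene spare_holder [(0.87, array([243., 218.]), array([ 0.51 , -0.093,  0.   ])), (0.65, array([287., 220.]), array([0.576, 0.009, 0.   ])), (0.
[... 1378 characters left out ...]
121,  0.   ]))]
wrist holder [(0.91, array([292., 190.]), array([0.565, 0.011, 0.012])), (0.22, array([248., 261.]), array([ 0.507, -0.085,  0.012]))]
wrist home [(0.79, array([138., 299.]), array([ 0.348, -0.146,  0.012])), (0.59, array([316., 196.]), array([0.595, 0.002, 0.012]))]
wrist thumb_bar [(0.98, array([ 93., 261.]), array([ 0.309, -0.077,  0.035])), (0.72, array([284., 138.]), array([0.554, 0.074, 0.035]))]
wrist clip_foot [(0.81, array([327., 194.]), array([0.608, 0.005, 0.014])), (0.76, array([145., 295.]), array([ 0.361, -0.138,  0.014]))]
wrist spare_holder [(0.62, array([245., 261.]), array([ 0.502, -0.091,  0.   ])), (0.17, array([316., 195.]), array([0.596, 0.001, 0.   ]))]
```

View pics/scene0.png

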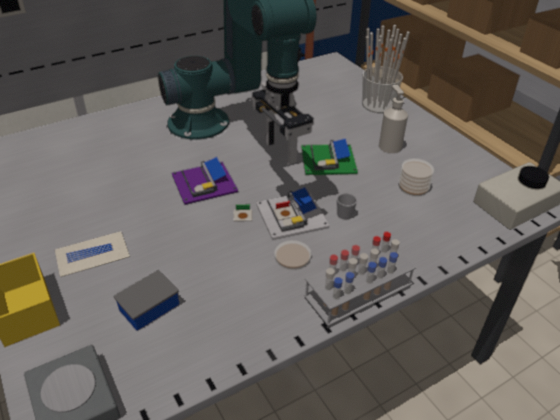

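View pics/wrist0.png

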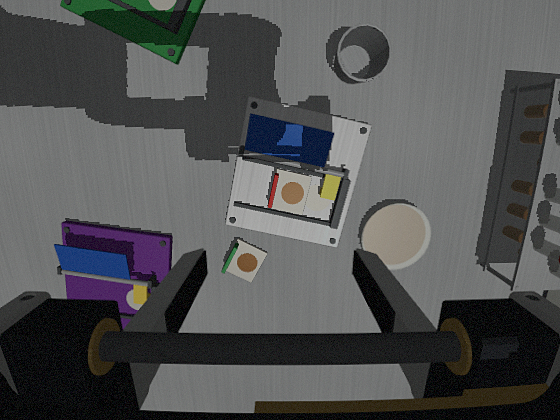

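The stage with the white plate (wrist picture, about (300,172)) is ours. The purple one at (115,265) and the green one at the top are look-alikes. The holder's red tab is at about (273,190), the yellow foot at (330,187) and the blue bar at (290,138). Next I fit the stage's yaw and position and find the tab.

```bash
cat >> h.py <<'E'
from scipy.optimize import least_squares
def fit(s,c,x0):
    m=max((d for d in masks_of(c,'stage')),key=lambda d:-np.hypot(*(np.array([np.mean(np.where(d['mask'])[1]),np.mean(np.where(d['mask'])[0])])-proj(s,[x0[0],x0[1],.01])[0])))['mask'].astype(np.uint8)
    k=max(cv2.findContours(m,0,1)[0],key=cv2.contourArea)
    P=np.array([onz(s,p[0],.012)[:2] for p in k])
    def res(x):
        d=P-x[:2]; C,S=np.cos(x[2]),np.sin(x[2]); u=np.abs(d[:,0]*C+d[:,1]*S)-.075; v=np.abs(-d[:,0]*S+d[:,1]*C)-.08
        return np.where((u>0)&(v>0),np.hypot(u,v),np.maximum(u,v))
    r=least_squares(res,x0,loss='soft_l1',f_scale=.001)
    return r.x, np.median(np.abs(res(r.x)))
def tost(p,x):
    d=np.array(p)[:2]-x[:2]; C,S=np.cos(x[2]),np.sin(x[2]); return np.array([d[0]*C+d[1]*S,-d[0]*S+d[1]*C])*1e3
def tow(p,x):
    C,S=np.cos(x[2]),np.sin(x[2]); return x[:2]+np.array([p[0]*C-p[1]*S,p[0]*S+p[1]*C])/1e3
def redtab(s,x):
    h=cv2.cvtColor(s['pixels'],cv2.COLOR_RGB2HSV); m=((h[...,0]<6)|(h[...,0]>174))&(h[...,1]>150)&(h[...,2]>60)
    n,l,st,ce=cv2.connectedComponentsWithStats(m.astype(np.uint8))
    for i in range(1,n):
        if st[i,4]>15:
            q=tost(onz(s,ce[i],.036),x)
            if abs(q).max()<90:
                r,cc=np.where(l==i); Q=np.array([tost(onz(s,(a,b),.036),x) for a,b in zip(cc,r)])
                print('red',st[i],'stage xy@z36',q.round(1),Q.min(0).round(1),Q.max(0).round(1))
E
python3 - <<'E'
from h import *
s=snap('wrist'); x,e=fit(s,'wrist',[.57,.025,-.2]); print(x,e); redtab(s,x)
for q,z in [('holder',.012),('home',.012),('thumb_bar',.035),('clip_foot',.0135)]:
    print(q,[tost(onz(s,d['pixel'],z),x).round(1) for d in place_of('wrist',q)])
s=snap('side'); print(fit(s,'side',x))
o=get_obs(); print(o['tool_pos'],o['ee_rot'],o['width'],o['time'],o['wrist_force'])
E
```

```text
[ 0.56827795  0.02791596 -0.2142592 ] 0.001040855041243037
red [267 175  11  33 132] stage xy@z36 [-23.7 -19.5] [-26.  -39.9] [-21.4  -0.5]
holder [array([  2.8, -21.5])]
home [array([ 30.8, -17.4]), array([-177.7, -214.8])]
thumb_bar [array([-22.9,  42.9]), array([-231.4, -160.3]), array([ -39.8, -112.2])]
clip_foot [array([-169.1, -206.8]), array([44.4, -6.6])]
(array([ 0.56590371,  0.02132398, -0.19860852]), np.float64(0.0022697830386586362))
[ 5.50019568e-01 -8.11687643e-06  1.70604621e-01] [ 3.14149617e+00 -3.29753104e-05  1.57080150e+00] 0.09411274497763289 1.45 [ 1.01809407 -0.44700761 -0.47603566]
```

Emit:
{"api": "apply_moves", "payload": {"commands": [[0,0,0.14,-0.004,0.01,-0.01,56],[0,0,0.28,-0.008,0.02,-0.02,56],[0,0,0.42,-0.012,0.03,-0.03,56],[0,0,0.56,-0.016,0.04,-0.04,56],[0,0,0.7,-0.02,0.049,-0.05,56]]}}

```text
time: 1.95
tool_pos: [0.5299, 0.0495, 0.1203]
ee_rot: [3.141, 0.0, 2.277]
wrist_force: [-0.4, 0.6, -0.7]
width: 0.0575
finger_force: 0.0
```

Emit:
{"api": "apply_moves", "payload": {"commands": [[0,0,0.14,0,0,-0.005,56],[0,0,0.28,0,0,-0.01,56],[0,0,0.42,0,0,-0.015,56],[0,0,0.56,0,0,-0.02,56],[0,0,0.657,0,0,-0.02,56]]}}

```text
time: 2.45
tool_pos: [0.5294, 0.049, 0.0997]
ee_rot: [-3.141, -0.002, 2.933]
wrist_force: [-0.3, 0.0, -0.9]
width: 0.0527
finger_force: 0.0
```

Run:
```python
from h import *
o=get_obs(); print(o['tool_pos'],o['ee_rot'],o['width'],o['time'],o['wrist_force'])
s=snap('wrist','w1'); x0=np.array([.5683,.0279,-.2143])
try: print(fit(s,'wrist',x0))
except Exception as e: print(e)
redtab(s,x0); print('tcp',tost(o['tool_pos'],x0))
for q,z in [('holder',.012),('home',.012),('thumb_bar',.035),('clip_foot',.0135)]:
    print(q,[(round(d['score'],2),tost(onz(s,d['pixel'],z),x0).round(1)) for d in place_of('wrist',q)[:2]])
```

```text
[0.52943815 0.04903669 0.09970933] [-3.14140281e+00 -1.56241889e-03  2.93253056e+00] 0.052691789387030306 2.45 [-0.26020274  0.01106613 -0.85559841]
(array([ 0.56689916,  0.02823178, -0.21753411]), np.float64(0.0012200647885798194))
red [227 230  40  10 293] stage xy@z36 [-26.3 -19.8] [-31.7 -39.2] [-22.3  -1.1]
tcp [-42.46790429  12.38869957]
holder [(0.71, array([ -5.6, -18. ])), (0.39, array([39.7, -6.7]))]
home [(0.93, array([ 31. , -20.9]))]
thumb_bar [(0.91, array([-233.1, -155.6])), (0.72, array([-221.9,  242.1]))]
clip_foot [(0.64, array([-178.3,  174. ])), (0.62, array([ 41.7, -10.5]))]
```

View pics/w1.png

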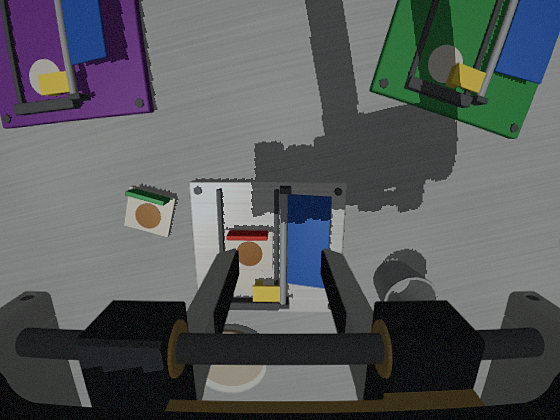

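The view is as expected. The tab is at (247,235), the fingertips are over the track (230,252) and the blue bar (328,252), and the tips will come down about 8 mm behind the tab. Now I descend and press.

Emit:
{"api": "apply_moves", "payload": {"commands": [[0,0,-0.005,0,0,-0.012,56],[0,0,-0.005,0,0,-0.024,56],[0,0,-0.005,0,0,-0.036,56],[0,0,-0.005,0,0,-0.048,56],[0,0,-0.005,0,0,-0.056,56]]}}

```text
time: 3.25
tool_pos: [0.529, 0.049, 0.0424]
ee_rot: [-3.141, -0.003, 2.923]
wrist_force: [-0.5, -0.9, -0.4]
width: 0.0522
finger_force: 0.0
```

Emit:
{"api": "apply_moves", "payload": {"commands": [[0,0,0,0,0,-0.005,56],[0,0,0,0,0,-0.01,56],[0,0,0,0,0,-0.015,56],[0,0,0,0,0,-0.019,56],[0,0,0,0,0,-0.022,56]]}}

```text
time: 3.75
tool_pos: [0.5301, 0.049, 0.0225]
ee_rot: [3.141, 0.0, 2.923]
wrist_force: [0.5, 1.0, -0.5]
width: 0.0528
finger_force: 0.0
```

Run:
```python
from h import *
o=get_obs(); print(o['tool_pos'],o['ee_rot'],o['width'],o['time'],o['wrist_force'],o['wrist_torque'])
x0=np.array([.5675,.028,-.2155]); print('tcp',tost(o['tool_pos'],x0))
a=snap('wrist'); b=snap('side')
redtab(a,x0); redtab(b,x0)
c=proj(b,[*x0[:2],.02])[0].astype(int); c2=b['pixels'][c[1]-55:c[1]+55,c[0]-65:c[0]+65]
cv2.imwrite('pics/w2.png',np.hstack([a['pixels'][150:,130:430],cv2.resize(c2,(319,270),interpolation=cv2.INTER_CUBIC)])[:,:,::-1])
```

```text
[0.53013447 0.04900059 0.02247089] [3.14144006e+00 2.87975937e-04 2.92279536e+00] 0.052848003480778664 3.75 [ 0.50148752  1.03372563 -0.51390311] [ 0.06162802 -0.07174224 -0.00450744]
tcp [-40.99192548  12.52474748]
red [239 261  25  15 339] stage xy@z36 [-26.6  -9. ] [-32.2 -17.7] [-21.1   0.1]
```

View pics/w2.png

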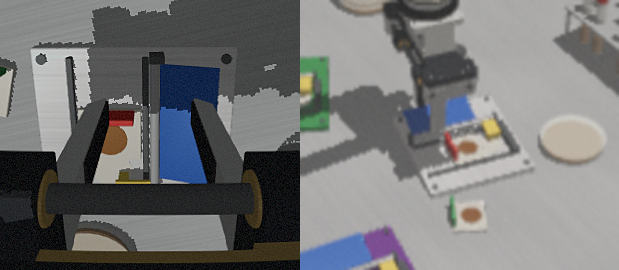

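Run:
```python
from h import *
x0=np.array([.5675,.028,-.2155])
a=snap('scene'); b=snap('side')
o=get_obs(); print(o['tool_pos'],o['time'],o['wrist_force'],o['wrist_torque'])
def ang(P,a):
    y,z=P[1]-16,P[2]-26; return [P[0],16+y*np.cos(a)+z*np.sin(a),26-y*np.sin(a)+z*np.cos(a)]
for n,s in [('scene',a),('side',b)]:
  for q in ['clip_foot','thumb_bar']:
    P=[42,-10,13.5] if q=='clip_foot' else [-18.5,44,35]
    pr=[]
    for t in [0,.25,.5]:
      A=ang(P,t); pr.append(proj(s,[*tow(A,x0),A[2]/1e3])[0].round(1))
    d=[np.round(e['pixel'],1) for e in place_of(n,q)]
    print(n,q,pr,sorted(d,key=lambda p:np.hypot(*(p-pr[1])))[:1])
I=[]
for s in (a,b):
  c=proj(s,[*x0[:2],.02])[0].astype(int); I.append(cv2.resize(s['pixels'][c[1]-45:c[1]+45,c[0]-40:c[0]+40],(400,450),interpolation=cv2.INTER_CUBIC))
cv2.imwrite('pics/w3.png',np.hstack(I)[:,:,::-1])
```

```text
[0.53017461 0.04897764 0.02275407] 3.95 [ 0.0087213  -0.50140767 -0.65719003] [ 0.07613495 -0.08337979 -0.02335911]
scene clip_foot [array([293.4, 223.2]), array([292.7, 221.5]), array([292.6, 219.5])] [array([292.5, 223.5])]
scene thumb_bar [array([305.1, 199.3]), array([305.4, 201.3]), array([305.1, 203.3])] [array([302.6, 201.5])]
side clip_foot [array([290.6, 209.9]), array([291. , 208.9]), array([291.1, 207.4])] [array([291.6, 211. ])]
side thumb_bar [array([268.4, 199.5]), array([268.3, 200.9]), array([268.4, 202.5])] [array([269.9, 198.2])]
```

View pics/w3.png

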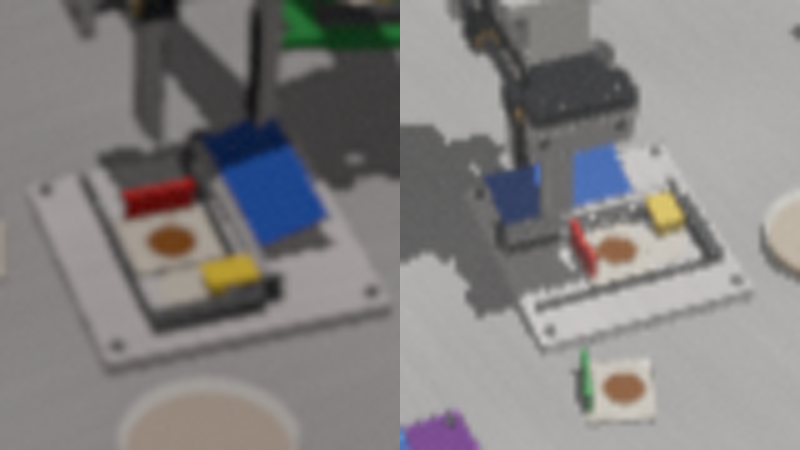

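Run:
```python
from h import *
import bench
x0=np.array([.5675,.028,-.2155])
print(getattr(bench,'grip_point_offset',None))
a=snap('scene'); b=snap('side')
cA=proj(a,[*x0[:2],.02])[0].astype(int)-[40,45]; cB=proj(b,[*x0[:2],.02])[0].astype(int)-[40,45]
# left(push) finger tip: scene crop (150,138), side crop (555-400,242)
rA=ray(a,cA+np.array([150,138])/5); rB=ray(b,cB+np.array([155,240])/5)
M=np.c_[rA[1],-rB[1]]; t=np.linalg.lstsq(M,rB[0]-rA[0],rcond=None)[0]
p=rA[0]+t[0]*rA[1]; q=rB[0]+t[1]*rB[1]; print(p,q,tost(p,x0),tost(q,x0))
for y in (-20,45):
  for z in (.0225,.032,.04): print(y,z,((proj(a,[*tow([-41,y],x0),z])[0]-cA)*5).round(),((proj(b,[*tow([-41,y],x0),z])[0]-cB)*5+[400,0]).round())
```

```text
0.0188
[0.51954305 0.02125841 0.05227714] [0.52103084 0.01212655 0.04481995] [-45.40609413 -16.84056787] [-42.00000068 -25.44306362]
-20 0.0225 [146. 186.] [554. 259.]
-20 0.032 [146. 173.] [554. 249.]
-20 0.04 [147. 161.] [554. 240.]
45 0.0225 [257. 164.] [521. 198.]
45 0.032 [258. 151.] [521. 188.]
45 0.04 [258. 140.] [520. 179.]
```

The fingers are still above the bar: the foot is down, and the tips show at about z = 0.045. The open tips sit some 20 mm behind the TCP, so I keep going down and watch the force.

Emit:
{"api": "apply_moves", "payload": {"commands": [[0,0,0,0,0,-0.002,56],[0,0,0,0,0,-0.004,56],[0,0,0,0,0,-0.006,56],[0,0,0,0,0,-0.008,56],[0,0,0,0,0,-0.01,56]]}}

```text
time: 4.75
tool_pos: [0.5299, 0.049, 0.0123]
ee_rot: [3.142, -0.0, 2.923]
wrist_force: [0.3, -0.3, -0.2]
width: 0.0529
finger_force: 0.0
```

Emit:
{"api": "apply_moves", "payload": {"commands": [[0,0,0,0,0,-0.002,56],[0,0,0,0,0,-0.004,56],[0,0,0,0,0,-0.006,56],[0,0,0,0,0,-0.006,56],[0,0,0,0,0,-0.006,56]]}}

```text
time: 5.25
tool_pos: [0.53, 0.049, 0.0066]
ee_rot: [3.142, -0.0, 2.923]
wrist_force: [-0.4, 1.3, -0.5]
width: 0.0525
finger_force: 0.0
```

Run:
```python
from h import *
x0=np.array([.5675,.028,-.2155])
a=snap('scene'); b=snap('side')
for i in range(3):
  o=get_obs(); print(o['tool_pos'],tost(o['tool_pos'],x0),o['time'],o['wrist_force'],o['wrist_torque'])
I=[]
for s in (a,b):
  c=proj(s,[*x0[:2],.02])[0].astype(int); I.append(cv2.resize(s['pixels'][c[1]-45:c[1]+45,c[0]-40:c[0]+40],(400,450),interpolation=cv2.INTER_CUBIC))
cv2.imwrite('pics/w4.png',np.hstack(I)[:,:,::-1])
```

```text
[0.53013636 0.04898255 0.00672616] [-40.98622159  12.50752678] 5.35 [-0.19359418  0.3010155   0.53666415] [ 0.07227446 -0.1099839  -0.01467362]
[0.53013636 0.04898255 0.00672616] [-40.98622159  12.50752678] 5.35 [-0.19359418  0.3010155   0.53666415] [ 0.07227446 -0.1099839  -0.01467362]
[0.53013636 0.04898255 0.00672616] [-40.98622159  12.50752678] 5.35 [-0.19359418  0.3010155   0.53666415] [ 0.07227446 -0.1099839  -0.01467362]
```

View pics/w4.png

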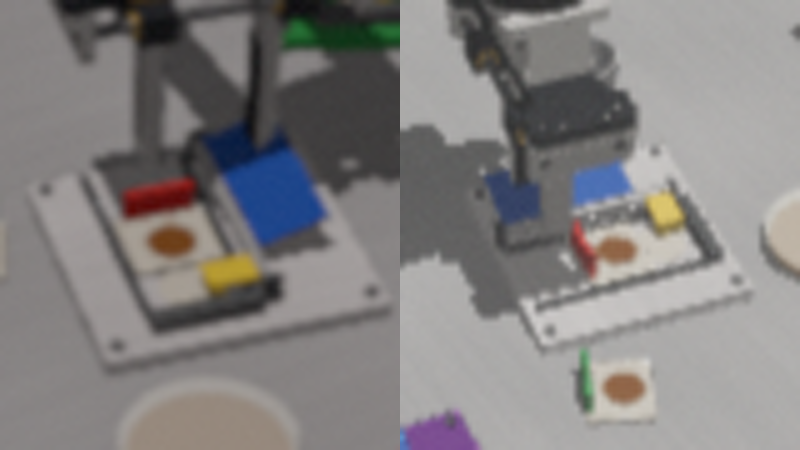

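Emit:
{"api": "apply_moves", "payload": {"commands": [[0,0,0,0,0,-0.002,56],[0,0,0,0,0,-0.004,56],[0,0,0,0,0,-0.006,56],[0,0,0,0,0,-0.008,56],[0,0,0,0,0,-0.008,56]]}}

```text
time: 5.85
tool_pos: [0.5301, 0.0494, -0.0011]
ee_rot: [3.141, 0.0, 2.923]
wrist_force: [-0.9, 1.0, 2.4]
width: 0.0529
finger_force: 1.6
```

Emit:
{"api": "apply_moves", "payload": {"commands": [[0,0,0,0,0,-0.002,56],[0,0,0,0,0,-0.004,56],[0,0,0,0,0,-0.006,56],[0,0,0,0,0,-0.008,56],[0,0,0,0,0,-0.008,56]]}}

```text
time: 6.35
tool_pos: [0.5305, 0.0502, -0.009]
ee_rot: [3.139, 0.001, 2.923]
wrist_force: [-1.2, 4.4, 6.1]
width: 0.0528
finger_force: 2.8
```

```bash
cat > look.py <<'E'
from h import *
import sys
x0=np.array([.5675,.028,-.2155])
a=snap('scene'); b=snap('side')
o=get_obs(); print(o['tool_pos'],tost(o['tool_pos'],x0),o['time'],o['wrist_force'],o['wrist_torque'],o['finger_force'])
redtab(a,x0);redtab(b,x0)
I=[]
for s in (a,b):
  c=proj(s,[*x0[:2],.02])[0].astype(int); I.append(cv2.resize(s['pixels'][c[1]-45:c[1]+45,c[0]-40:c[0]+40],(400,450),interpolation=cv2.INTER_CUBIC))
cv2.imwrite(f'pics/{sys.argv[1]}.png',np.hstack(I)[:,:,::-1])
E
python3 look.py w5
```

```text
[ 0.53047278  0.05018582 -0.0088168 ] [-40.9148892   13.75490009] 6.45 [-1.49171273  3.64184511  5.87027914] [1.00228271 0.18482105 0.03701476] 2.8182347305119038
red [276 201  14   7  64] stage xy@z36 [-16.6 -22.2] [-25.9 -42.3] [-7.5 -0.8]
```

View pics/w5.png

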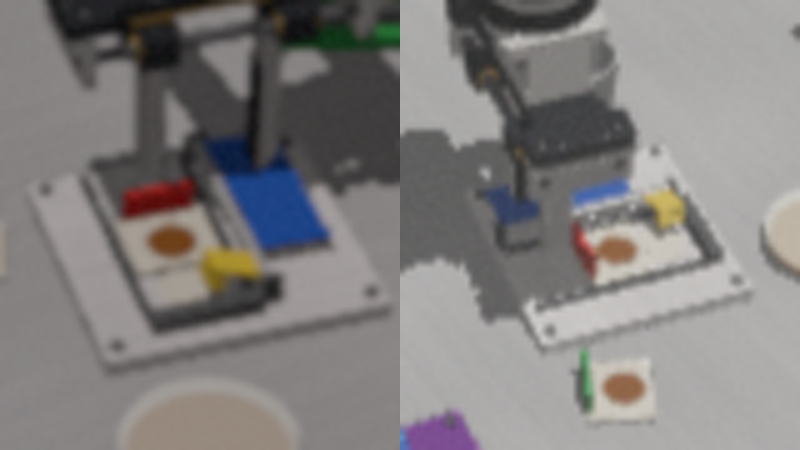

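The foot is up at (230,262 in the scene crop) and the push fingertip stands behind the red tab. I press 3 mm more, then push along stage +x.

Emit:
{"api": "apply_moves", "payload": {"commands": [[0,0,0,0,0,-0.002,56],[0,0,0,0,0,-0.003,56],[0,0,0,0.003,-0.0007,-0.003,56],[0,0,0,0.006,-0.0013,-0.003,56],[0,0,0,0.009,-0.002,-0.003,56]]}}

```text
time: 6.95
tool_pos: [0.5371, 0.0479, -0.0124]
ee_rot: [3.141, -0.004, 2.923]
wrist_force: [-5.7, 2.4, 8.3]
width: 0.053
finger_force: 4.2
```

Emit:
{"api": "apply_moves", "payload": {"commands": [[0,0,0,0.003,-0.0007,0,56],[0,0,0,0.006,-0.0013,0,56],[0,0,0,0.009,-0.002,0,56],[0,0,0,0.012,-0.0026,0,56],[0,0,0,0.015,-0.0033,0,56]]}}

```text
time: 7.45
tool_pos: [0.5518, 0.0445, -0.0124]
ee_rot: [3.141, -0.005, 2.923]
wrist_force: [-5.7, 2.3, 7.1]
width: 0.0527
finger_force: 4.1
```

```bash
python3 look.py w6
python3 - <<'E'
from h import *
x0=np.array([.5675,.028,-.2155]); s=snap('wrist'); redtab(s,x0)
E
```

```text
[ 0.55248896  0.04436501 -0.01237379] [-18.16325301  12.77658253] 7.55 [-5.02196721  3.00966358  7.61754935] [0.73927225 0.84763417 0.17259658] 3.5960920370416716
red [278 205  14   7  60] stage xy@z36 [  0.5 -22.4] [ -8.3 -42.2] [ 9.  -2.4]
red [195 273  11  18  69] stage xy@z36 [-11.2 -36.8] [-16.8 -39.9] [ -5.2 -32.8]
red [234 273  27  19 428] stage xy@z36 [-10.6  -7. ] [-16.8 -15.8] [-4.6  0.4]
```

View pics/w6.png

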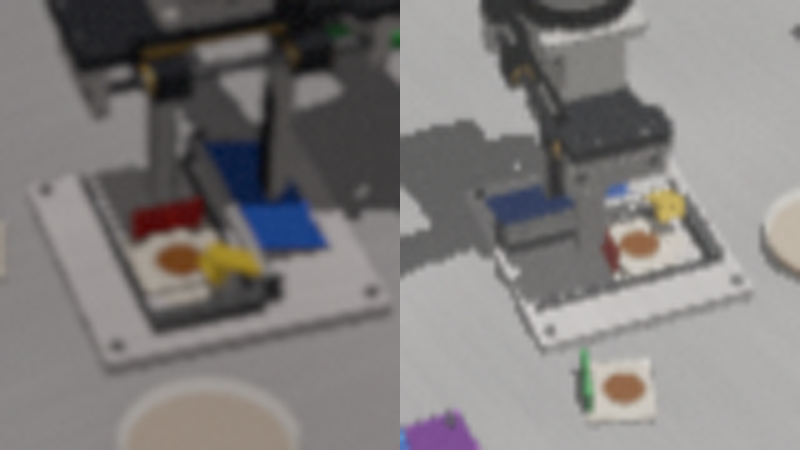

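The holder slides flat with its front edge approaching the foot, which is well up, and about 19 mm remain. I carry on, and finish slowly while watching the push force.

Emit:
{"api": "apply_moves", "payload": {"commands": [[0,0,0,0.003,-0.0007,0,56],[0,0,0,0.006,-0.0013,0,56],[0,0,0,0.009,-0.002,0,56],[0,0,0,0.012,-0.0026,0,56],[0,0,0,0.0145,-0.0032,0,56]]}}

```text
time: 8.1
tool_pos: [0.5664, 0.0413, -0.0124]
ee_rot: [3.141, -0.005, 2.923]
wrist_force: [-5.5, 1.8, 7.9]
width: 0.0526
finger_force: 4.1
```

Emit:
{"api": "apply_moves", "payload": {"commands": [[0,0,0,0.0005,-0.0001,0,56],[0,0,0,0.001,-0.0002,0,56],[0,0,0,0.0015,-0.0003,0,56],[0,0,0,0.002,-0.0004,0,56],[0,0,0,0.0025,-0.0005,0,56]]}}

```text
time: 8.6
tool_pos: [0.5689, 0.0407, -0.0124]
ee_rot: [3.141, -0.005, 2.923]
wrist_force: [-5.0, 1.9, 7.9]
width: 0.0528
finger_force: 3.8
```

Emit:
{"api": "apply_moves", "payload": {"commands": [[0,0,0,0.0004,-0.0001,0,56],[0,0,0,0.0008,-0.0002,0,56],[0,0,0,0.0012,-0.0003,0,56],[0,0,0,0.0016,-0.0003,0,56],[0,0,0,0.002,-0.0004,0,56]]}}

```text
time: 9.1
tool_pos: [0.5708, 0.0403, -0.0124]
ee_rot: [3.141, -0.005, 2.923]
wrist_force: [-7.3, 2.2, 8.9]
width: 0.0525
finger_force: 4.0
```

```bash
python3 look.py w7
python3 - <<'E'
from h import *
x0=np.array([.5675,.028,-.2155]); s=snap('wrist'); redtab(s,x0)
E
```

```text
[ 0.57078055  0.04033469 -0.01245409] [ 0.56707009 12.75087993] 9.2 [-5.18936126  2.22058382  7.24756277] [0.72312735 1.05414315 0.13677582] 3.827274044015212
red [280 210  14   7  56] stage xy@z36 [ 19.8 -24. ] [ 11.3 -43.4] [28.9 -2.7]
red [195 273  11  18  67] stage xy@z36 [  7.6 -36.8] [  2.  -39.9] [ 13.5 -32.8]
red [234 273  27  19 415] stage xy@z36 [ 8.1 -7. ] [  1.9 -15.8] [14.1  0.5]
```

View pics/w7.png

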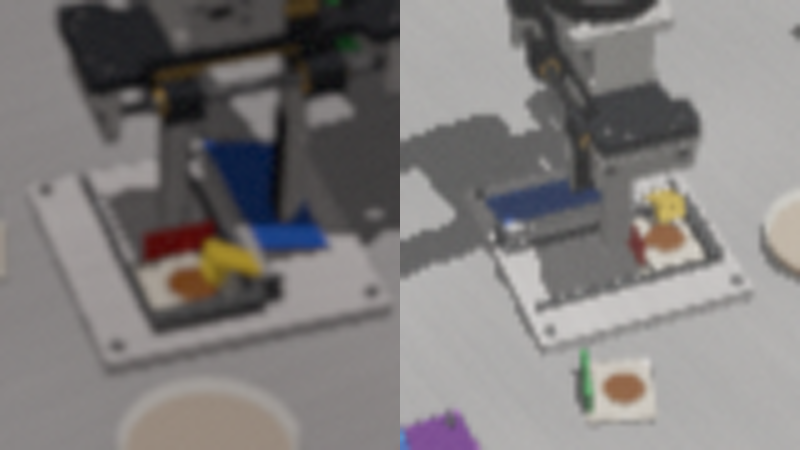

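The holder is under the raised foot and almost at the stop. I go on in small steps.

Emit:
{"api": "apply_moves", "payload": {"commands": [[0,0,0,0.0003,-0.0001,0,56],[0,0,0,0.0006,-0.0001,0,56],[0,0,0,0.0009,-0.0002,0,56],[0,0,0,0.0012,-0.0003,0,56],[0,0,0,0.0012,-0.0003,0,56]]}}

```text
time: 9.75
tool_pos: [0.5716, 0.0402, -0.0124]
ee_rot: [3.141, -0.006, 2.923]
wrist_force: [-7.7, 2.6, 8.0]
width: 0.0529
finger_force: 4.7
```

Run:
```python
from h import *
x0=np.array([.5675,.028,-.2155]); s=snap('wrist'); redtab(s,x0); F=[]
for i in range(3): snap('side'); o=get_obs(); F.append([*o['wrist_force'],*o['wrist_torque']])
print(tost(o['tool_pos'],x0),np.mean(F,0).round(2))
```

```text
red [195 273  11  18  68] stage xy@z36 [  8.3 -36.7] [  2.8 -39.9] [ 14.4 -32.8]
red [234 273  27  19 420] stage xy@z36 [ 9. -7.] [  2.8 -15.8] [15.   0.4]
[ 1.39606125 12.76517949] [-7.18  2.68  7.6   0.77  1.24  0.06]
```

Emit:
{"api": "apply_moves", "payload": {"commands": [[0,0,0,0.0003,-0.0001,0,56],[0,0,0,0.0006,-0.0001,0,56],[0,0,0,0.0008,-0.0002,0,56],[0,0,0,0.0008,-0.0002,0,56],[0,0,0,0.0008,-0.0002,0,56]]}}

```text
time: 10.45
tool_pos: [0.5716, 0.0402, -0.0124]
ee_rot: [3.142, -0.007, 2.923]
wrist_force: [-8.3, 3.1, 9.0]
width: 0.0527
finger_force: 5.5
```

Run:
```python
from h import *
x0=np.array([.5675,.028,-.2155]); s=snap('wrist'); redtab(s,x0); F=[]
for i in range(3): snap('side'); o=get_obs(); F.append([*o['wrist_force'],*o['wrist_torque']])
print(tost(o['tool_pos'],x0),np.mean(F,0).round(2))
```

```text
red [195 273  11  19  72] stage xy@z36 [  8.4 -36.7] [  2.9 -39.9] [ 15.1 -32.8]
red [234 273  27  19 424] stage xy@z36 [ 9.1 -7.1] [  2.8 -15.8] [15.   0.4]
[ 1.34177227 12.74272924] [-8.73  3.02  9.64  0.8   1.59  0.02]
```

The tool has stopped advancing and the force is rising, so the holder is at the stop. I back off the tab with the bar still held, then rise.

Emit:
{"api": "apply_moves", "payload": {"commands": [[0,0,0,-0.001,0.0002,0,56],[0,0,0,-0.002,0.0004,0,56],[0,0,0,-0.004,0.0009,0,56],[0,0,0,-0.006,0.0013,0,56],[0,0,0,-0.006,0.0013,0,56]]}}

```text
time: 11.15
tool_pos: [0.5717, 0.0404, -0.0105]
ee_rot: [3.14, 0.006, 2.923]
wrist_force: [1.2, 1.0, 6.1]
width: 0.0531
finger_force: 3.3
```

Run:
```python
from h import *
x0=np.array([.5675,.028,-.2155]); s=snap('wrist'); redtab(s,x0); o=get_obs(); print(tost(o['tool_pos'],x0),o['wrist_force'])
s=snap('scene'); redtab(s,x0)
```

```text
red [195 272  12  19  65] stage xy@z36 [  8.2 -36.6] [  2.6 -40.1] [ 15.  -32.5]
red [235 272  26  19 411] stage xy@z36 [ 8.8 -7. ] [  2.5 -15.3] [14.9  0.5]
[ 1.44005617 13.01439746] [1.97441102 0.73006003 6.89935468]
red [280 210  14   7  59] stage xy@z36 [ 20.  -23.7] [ 10.5 -43.4] [29.6 -2.7]
```

Emit:
{"api": "apply_moves", "payload": {"commands": [[0,0,0,-0.002,0.0004,0,56],[0,0,0,-0.004,0.0009,0,56],[0,0,0,-0.006,0.0013,0,56],[0,0,0,-0.008,0.0017,0,56],[0,0,0,-0.008,0.0017,0,56]]}}

```text
time: 11.75
tool_pos: [0.5661, 0.0414, -0.0095]
ee_rot: [3.14, 0.011, 2.922]
wrist_force: [4.7, -0.1, 6.8]
width: 0.0523
finger_force: 3.2
```

Run:
```python
from h import *
x0=np.array([.5675,.028,-.2155]); s=snap('wrist'); redtab(s,x0); o=get_obs(); print(tost(o['tool_pos'],x0),o['wrist_force'])
s=snap('scene'); redtab(s,x0)
```

```text
red [232 279  29  20 477] stage xy@z36 [ 8.6 -8.2] [  1.8 -17.9] [15.2  0.1]
[-4.30039279 12.78938296] [4.31930367 0.51849457 6.10414392]
red [280 209  14   8  63] stage xy@z36 [ 18.9 -23. ] [ 10.5 -42.1] [28.9 -1.3]
```

The fingertip is now about 5 mm clear of the tab, and the tab has stayed where it was. Now I lift.

Emit:
{"api": "apply_moves", "payload": {"commands": [[0,0,0,0,0,0.004,56],[0,0,0,0,0,0.008,56],[0,0,0,0,0,0.012,56],[0,0,0,0,0,0.016,56],[0,0,0,0,0,0.022,56]]}}

```text
time: 12.35
tool_pos: [0.5593, 0.0421, 0.0083]
ee_rot: [-3.141, -0.004, 2.923]
wrist_force: [-0.2, -0.2, 0.2]
width: 0.0527
finger_force: 0.0
```

Emit:
{"api": "apply_moves", "payload": {"commands": [[0,0,0,0,0,0.02,56],[0,0,0,0,0,0.04,56],[0,0,0,0,0,0.06,56],[0,0,0,0,0,0.08,56],[0,0,0,0,0,0.09,56]]}}

```text
time: 12.85
tool_pos: [0.5615, 0.0421, 0.1015]
ee_rot: [3.141, 0.002, 2.923]
wrist_force: [0.7, -0.1, -0.1]
width: 0.0527
finger_force: 0.0
```

Emit:
{"api": "apply_moves", "payload": {"commands": [[0,0,0,-0.02,0,0,56],[0,0,0,-0.04,0,0,56],[0,0,0,-0.06,0,0,56],[0,0,0,-0.07,0,0,56],[0,0,0,-0.07,0,0,56]]}}

```text
time: 13.35
tool_pos: [0.49, 0.0422, 0.0994]
ee_rot: [-3.142, -0.001, 2.923]
wrist_force: [-0.5, 0.0, 1.2]
width: 0.0527
finger_force: 0.0
```

```bash
python3 look.py w8
python3 - <<'E'
from h import *
x0=np.array([.5675,.028,-.2155]); s=snap('wrist'); redtab(s,x0)
for q,z in [('holder',.012),('home',.012),('clip_foot',.017)]:
    print(q,[(round(d['score'],2),tost(onz(s,d['pixel'],z),x0).round(1)) for d in place_of('wrist',q)[:2]])
w=proj(s,[*x0[:2],.02])[0].astype(int); c=s['pixels'][max(w[1]-100,0):w[1]+100,max(w[0]-100,0):w[0]+100]
a=cv2.imread('pics/w8.png')[:,:400]
cv2.imwrite('pics/w9.png',np.hstack([a,cv2.resize(c,(400,450))[:,:,::-1]]))
E
```

```text
[0.49137454 0.04208012 0.09953826] [-77.37548473  -2.52391059] 13.45 [-0.11721583 -0.27229576 -0.42981252] [ 0.06811216 -0.10353002  0.02459511] 0.0
red [281 210  13   7  48] stage xy@z36 [ 21.2 -22.5] [ 14.4 -40.8] [28.9 -2.7]
red [245 293  37  12 326] stage xy@z36 [  8.6 -19.7] [  1.6 -39.3] [14.7 -1.7]
holder [(0.94, array([ 32.7, -18.5])), (0.3, array([132.5, -42.6]))]
home [(0.98, array([-189.9,  165.5])), (0.92, array([ 32.8, -21.7]))]
clip_foot [(0.73, array([-176.3,  171.1])), (0.73, array([-166.2, -201.2]))]
```

View pics/w9.png

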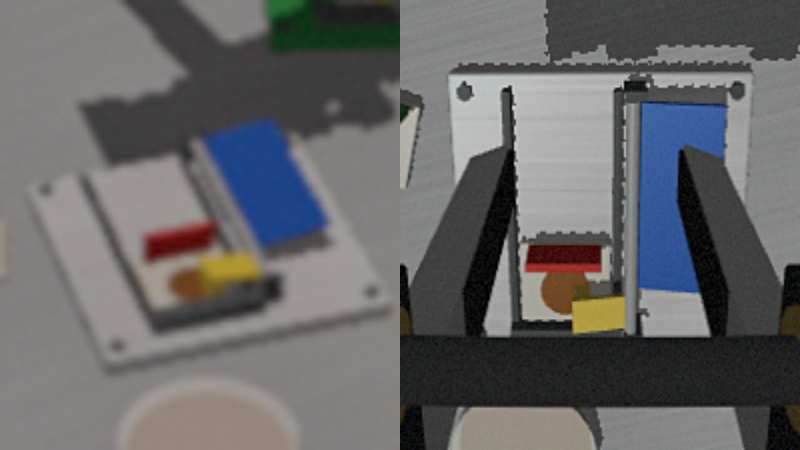

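The foot is down on the holder, and the holder's front edge meets the dark end stop. The measured origin is x ≈ 32.7 mm, the tab's front edge about 15 mm, and the arm is clear. I hand it in.

```bash
python3 -c "
from bench import *
print(close_job())"
```

```text
the job is handed in; nothing more can be done
None
```

The slide holder is home against the end stop with the clip's foot down on it (measured within about 1 mm), the arm is clear of everything, and the job was handed in at about 13.5 s.

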